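# Clamp a turning blank with the cam lever

### The job

Clear the T-shaped chuck key out of the clamping board's channel into the shallow tray, then slide the square wooden blank along the fence until it is right up against the end stop. Then swing the cam lever just far enough for the sprung pad to nip the blank square against the fence, giving about 3.5 mm on its springs, and do not overrun: never squash the pad past 7 mm of its travel. Leave the bottle and the tin where they stand.

Things in the scene. Friction and masses are not known exactly. Their poses are not given: they have to be found in the camera images.
- jig: fixed plywood clamping board 280 (x) x 440 (y) x 18 mm; origin: centre of its underside. Wooden fence along y, 30 mm above the board's top, clamping face at x = -90 mm (looks to +x), y -215 to +145 mm. End stop, 30 mm high, face at y = +130 mm (looks to -y), x -87 to +13 mm. The channel between fence and pad is open at -y.
- pivot (a point): pivot axis of the steel cam unit, at the level of the board's top; axes parallel to the board's. Fixed on the board at the +x side of the channel; its place varies. Foot 60 x 110 mm, 6 mm thick; spiral cam disc, 16 to 37 mm radius, up to 36 mm above the board; shoe and sprung pad look to -x; lever 100 mm long.
- knob (a point): centre of the upright black knob (22 mm diameter, 42 mm high) at the lever's end, 100 mm from the pivot axis; centre 79 mm, top 100 mm above the board's top. The steel lever below it, 16 mm wide, lies 50 to 58 mm above the board's top and so swings over the blank.
- cam (a joint): turn t of the lever, rad, 0 to 2.1, growing anticlockwise seen from above. At 0 the lever points 95 degrees anticlockwise from the board's +x (about +y); at 1.5 nearly to -x, over the blank. It carries shoe and pad towards the fence by 10 mm per rad. Stiff (0.35 N m friction: 4 to 6 N at the knob); stays where left.
- pad_face (a point): centre of the rubber pad's flat front face (looks to -x of the board, 52 mm wide in y, 30 mm high, centre 22 mm above the board's top); follows the pad as it moves. At cam = 0 it lies 56 mm to -x of the pivot. The pad's -y end is bevelled.
- pad (a joint): how far the pad has been pushed back into the shoe on its springs, m, 0 (free) to 0.010 (bottomed). Spring rate 2.5 N per mm. It stays 0 until the pad meets the blank; from then on it grows by the pad's further advance once the blank is against the fence.
- blank_c (a point): centre of the loose square wooden blank, 95 x 95 x 40 mm high, about 0.26 kg, flat on the board near its -y end, turned a little; too wide to grip. Its axes are parallel to its sides (x across the channel, y along it, when square). Home, its centre is 47.5 mm from both fence face and stop face.
- key_c (a point): centre of the loose T-shaped steel chuck key lying flat in the channel between the blank and the stop, 0.11 kg, all 12 mm thick (this point is 6 mm up). Its x axis runs along the 12 mm wide shank, which spans x = -34 to +40 mm; the 60 mm crossbar (12 mm wide, along its y) is at x = -34 mm.
- tray_floor (a point): centre of the inner floor of the shallow black tray on the bench (outside 150 x 140 x 25 mm high, walls and floor 5 mm), fixed; it stands to the left or to the right of the board.
- bin: plywood scrap bin with offcuts, 130 x 130 x 85 mm high, fixed on the bench at the other side of the board; origin at the centre of its underside.
- tin_c (a point): centre of a wax tin, 52 mm diameter, 45 mm high, standing on the board at the +x side of the channel; leave alone.
- oil_c (a point): centre of a white oil bottle, 42 mm diameter, 90 mm high, standing on the board beyond the end stop; leave alone.

How it is judged (in metres and radians):
On the way, in this order (a step that is already met when the one before it is completed fails the run):
1. the chuck key lies in the tray (horizontal distance between key_c and tray_floor below 0.055 m and z of key_c in the frame of tray_floor below 0.02 m and contact force between the fingers and key below 0.1 N), for 0.2 s.
2. the blank is up against the end stop, lying flat (y of blank_c in the frame of jig above 0.0785 m and x of blank_c in the frame of jig below -0.025 m and z of blank_c in the frame of jig below 0.042 m), for 0.2 s.
3. the pad nips the blank, 1.5 to 5.5 mm of its travel taken up (value of joint pad between 0.0015 and 0.0055 m and x of blank_c in the frame of jig below -0.04 m), for 0.2 s.
At the end, for the whole second after the job is handed in: Key in the tray (centres within 55 mm), blank flat against the stop (within 4 mm) and the fence (within 2.5 mm, square to 0.04 rad), cam lever still, with the pad pushed back 1.5 to 5.5 mm on its springs by the blank (all of step 3 and horizontal distance between key_c and tray_floor below 0.055 m and z of key_c in the frame of tray_floor below 0.02 m and y of blank_c in the frame of jig above 0.0785 m and z of blank_c in the frame of jig below 0.042 m and angle between the y axis of blank_c and the y axis of jig, either way round below 0.04 rad and not (velocity of joint cam above 0.02 rad/s) and not (velocity of joint cam below -0.02 rad/s)); the robot touches nothing.
It fails at once if the cam was overrun: pad squashed past 7 mm of its travel (value of joint pad above 0.007 m).
It fails at once if the tin was moved more than 20 mm (distance of tin_c from where it was at the start of the episode above 0.02 m).
It fails at once if the oil bottle was moved more than 20 mm (distance of oil_c from where it was at the start of the episode above 0.02 m).
It also fails if it takes over 72 s, if anything falls off the work surface, if the arm or the gripper's body presses on something with over 40 N, if the wrist force passes 120 N, or if a joint passes its speed limit or range.

### The arm

A 6-joint arm with a two-finger parallel gripper is mounted at the origin on the work surface. World frame = base frame: x ahead of the robot, y to its left, z up, the work surface at z = 0. Lengths are in m, angles in degrees, forces in N, time in s.
With the tool pointing down it reaches from about 0.4 to 0.825 m from the base axis. Payload 7 kg.
Tool frame: the origin (TCP) lies at the very end of the fingers, on their centre line; the grasp point (between the pads) lies 19 mm behind it; z points along the fingers, y is the line along which they close (so a half turn about z gives the same grasp; the last joint's range is limited). The gripper opens to 88 mm and grips with 3 to 60 N. Pads are 19 mm wide; open, the fingers measure 130 mm over their backs; the gripper's body (78 mm by 193 mm) begins 47 mm behind the grasp point.
Start: joints at [82.798, 20.546, 0.682, 0, -70.136, -16.507], TCP at [0.271, 0.618, 0.227] pointing down, gripper open.
Joint ranges: [-176.03, 176.03], [-82.01, 121.73], [-58.28, 71.71], [-173.87, 95.51], [-174.79, -0.11], [-173.66, 173.66]. Speed limits (degrees/s): [136.94, 136.94, 172.46, 180, 180, 180].

### API

Orientations are given as [roll, pitch, yaw] about the fixed x, y, z axes, in that order (R = Rz(yaw) Ry(pitch) Rx(roll)).
In Python, from plant import get_state, capture, close_job, regions_of gives the robot as it stands.
- The arm moves only by the tool jog_arm, never from a script. Its argument "moves" is a list of rows, each a list of 3 entries, a list of its own where there are three numbers: the shift along the tool's x, y, z in cm, then the turn about the tool's z in degrees, then the finger opening in cm, from 0 to 8.76. A call has 1 to 12 rows; each row shifts and turns the commanded pose from where the row before left it, along the tool's axes as they then stand; what a row does not reach is not made up. A row lasts 1/8 s, in which the tool goes at most 62.5 mm and 10.7 degrees, less where a joint would pass 70% of its speed; a pose out of reach is approached as far as the arm can. A call is refused whole if a number of a shift passes 6.25 or a number of a turn 10.7, either way. A call with a gripper value outside its range is refused whole. The fingers move at their own pace and stop on an object; "newtons" is the grip in N (left out, the last holds). Time passes only in rows, so rows that do not move let the fingers close. It gives the time, the measured TCP pose, the force, the opening and the grip force at its end, in the units of the state.
- get_state(): the state, without advancing time (a new reading comes with each control period).
- capture(name): name is "scene" or "top" or "wrist"; returns a dict with "pixels" (480x640x3 uint8, blue, green, red), "mtx" (3x3 intrinsics, pixels), "world_from_camera" (4x4, takes a point from camera to world coordinates); the wrist camera has in their place "hand_eye" (4x4, takes a point from camera to tool coordinates, whose origin is the TCP and whose axes are the flange's). Camera axes: x right, y down, z forward; pixel columns grow to the right and rows downward; lengths in m; the calibration is good to about 2 mm. A picture is of the moment at which its call begins: read the wrist's pose just before it. There is no depth.
- close_job(): hands the job in; it is judged then, once.
Trained networks look in a picture, given as the dict that the camera call returned (one of the last four; its "shot" number tells which), for a name from the list of things; names that differ only in an ending like _2 or _b are one class to them, and where a whole thing is asked for, a point or a joint stands for the part that bears it (a point fixed in the world has none). Each returns a list of dicts, best first, with "confidence" (0 to 1); they miss things now and then, are a little off and sometimes report something else, mostly with a low value. They report only what shows in the picture. A call takes as long as a camera call.
- regions_of(picture, thing): "pixels" (480x640 bool, what is visible of it) and "pixel" ([column, row] in pixels, amid what is visible of it).
The state is a dict: "time_s": time; "joints": joint angles; "qd": joint speeds; "joint_torque": joint torques, N m; "tcp_pos": TCP position; "eef_rot": TCP orientation; "contact_force": force on the tool from outside, world axes, zero at the start; "moment": the same for the moment, N m; "gripper_width": finger opening in m; "gripper_force": force on a finger pad.
Only numpy, scipy, OpenCV 4.12 (cv2) and the standard library are available. Lean on these libraries where they do the work, as an engineer would, in place of code of your own. Each camera call takes 0.05 s, during which the arm holds its last target. There are 200 camera calls.

## Working session

There is one attempt and no reset: what is moved stays moved. The work goes in short steps, Python scripts to look and compute and a tool call to move; the robot and the scene stay as the last step left them, time stands still between calls to the robot, and variables do not carry over. Pictures are saved under pics/ and viewed, at most 12 in all, crops included, and the job is handed in when it is done.

Besides the shell and the picture viewer there is one more tool, called after "Call:" as name(argument=value, ...), one argument or row to a line, values as JSON. jog_arm: Moves the arm, as the interface text tells. Its arguments: {"type":"object","properties":{"moves":{"type":"array"},"newtons":{"type":"number"}},"required":["moves"]}

```bash
mkdir -p pics; cat > h.py <<'E'
import numpy as np,cv2
from plant import *
def ray(p,px,z,T=None):
    T=p["world_from_camera"] if T is None else T
    T=np.array(T);d=T[:3,:3]@np.linalg.inv(np.array(p["mtx"]))@np.array([px[0],px[1],1.])
    o=T[:3,3];return o+d*(z-o[2])/d[2]
def proj(p,P):
    T=np.linalg.inv(np.array(p["world_from_camera"]));q=T[:3,:3]@P+T[:3,3];q=np.array(p["mtx"])@q;return q[:2]/q[2]
E
python3 - <<'E'
from h import *
s=get_state();print({k:np.round(s[k],3) for k in("tcp_pos","eef_rot","gripper_width","contact_force","time_s")})
p=capture("top");cv2.imwrite("pics/top.png",p["pixels"])
for n,z in(("jig",.018),("pivot",.05),("knob",.118),("pad_face",.05),("blank_c",.058),("key_c",.030),("tray_floor",.02),("bin",.085),("tin_c",.063),("oil_c",.108)):
    for r in regions_of(p,n)[:2]:
        m=r["pixels"].astype(np.uint8);c=max(cv2.findContours(m,0,1)[0],key=cv2.contourArea)
        b=cv2.boxPoints(cv2.minAreaRect(c))
        print(n,round(r["confidence"],2),np.round(r["pixel"]),m.sum(),np.round(ray(p,r["pixel"],z)[:2],3),"box",np.round([ray(p,q,z)[:2] for q in b],3).tolist())
p=capture("scene");cv2.imwrite("pics/scene.png",p["pixels"])
E
```

```text
{'tcp_pos': array([0.271, 0.618, 0.226]), 'eef_rot': array([ 1.79903e+02, -8.00000e-03, -2.37140e+01]), 'gripper_width': np.float64(0.088), 'contact_force': array([ 0.815, -0.859,  0.006]), 'time_s': np.float64(0.0)}
jig 0.92 [336. 254.] 22760 [ 0.535 -0.02 ] box [[0.663, 0.216], [0.706, -0.231], [0.428, -0.253], [0.384, 0.184]]
pivot 0.77 [287. 219.] 2251 [0.603 0.081] box [[0.63, 0.197], [0.646, 0.023], [0.555, 0.015], [0.54, 0.187]]
knob 0.7 [271. 224.] 816 [0.584 0.104] box [[0.594, 0.185], [0.623, 0.058], [0.585, 0.05], [0.557, 0.176]]
knob 0.53 [130. 263.] 5172 [0.506 0.37 ] box [[0.44, 0.433], [0.579, 0.434], [0.575, 0.295], [0.436, 0.296]]
pad_face 0.69 [533. 270.] 5386 [ 0.508 -0.409] box [[0.442, -0.323], [0.576, -0.329], [0.573, -0.49], [0.44, -0.483]]
pad_face 0.56 [291. 240.] 188 [0.56  0.071] box [[0.559, 0.097], [0.57, 0.038], [0.555, 0.035], [0.544, 0.094]]
blank_c 0.75 [415. 256.] 2417 [ 0.532 -0.176] box [[0.568, -0.114], [0.594, -0.212], [0.502, -0.235], [0.476, -0.137]]
key_c 0.93 [341. 274.] 365 [ 0.494 -0.03 ] box [[0.506, 0.031], [0.545, -0.011], [0.486, -0.067], [0.447, -0.026]]
tray_floor 0.97 [132. 265.] 5071 [0.504 0.404] box [[0.437, 0.477], [0.589, 0.476], [0.582, 0.327], [0.43, 0.33]]
bin 0.64 [536. 271.] 5581 [ 0.505 -0.401] box [[0.445, -0.312], [0.576, -0.319], [0.571, -0.476], [0.44, -0.467]]
tin_c 0.79 [368. 193.] 544 [ 0.656 -0.08 ] box [[0.685, -0.055], [0.686, -0.103], [0.632, -0.103], [0.631, -0.056]]
oil_c 0.7 [248. 303.] 380 [0.436 0.144] box [[0.457, 0.17], [0.458, 0.128], [0.421, 0.127], [0.42, 0.169]]
```

View pics/top.png

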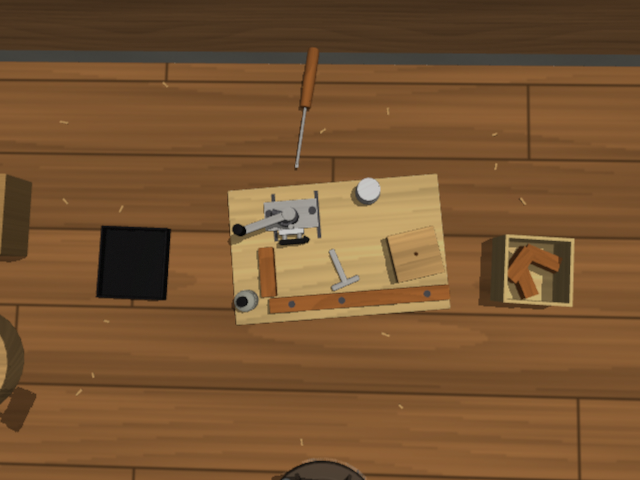

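View pics/scene.png

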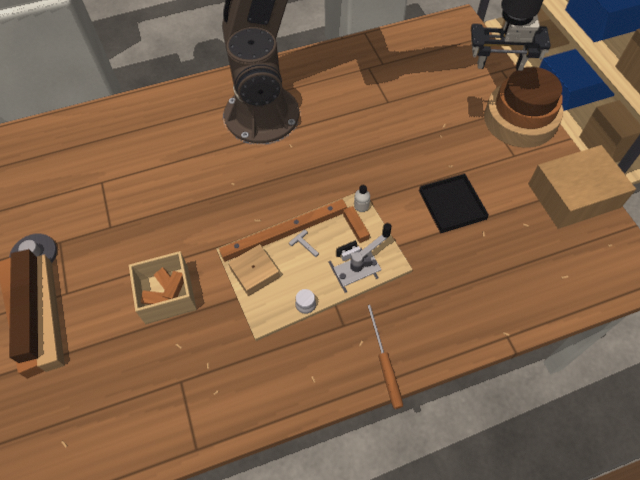

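```bash
cat >> h.py <<'E'
from scipy.optimize import minimize
def tf(pose,pts,z):
    c,s=np.cos(pose[2]),np.sin(pose[2]);pts=np.array(pts)/1000
    return np.c_[pts@np.array([[c,s],[-s,c]])+pose[:2],np.full(len(pts),z)]
def projT(p,P,T):
    Ti=np.linalg.inv(T);q=(P@Ti[:3,:3].T+Ti[:3,3])@np.array(p["mtx"]).T;return q[:,:2]/q[:,2:]
def fit(p,mask,poly,z0,z1,x0,T=None):
    T=np.array(p["world_from_camera"]) if T is None else T
    def cost(v):
        im=np.zeros(mask.shape,np.float32);v=np.array(v)*[.01,.01,.1]
        pose=np.array(x0)+v; a=projT(p,tf(pose,poly,z1),T);b=projT(p,tf(pose,poly,z0),T)
        n=len(poly)
        f=np.zeros(mask.shape,np.uint8)
        cv2.fillPoly(f,[np.round(a*256).astype(int)],1,shift=8)
        cv2.fillPoly(f,[np.round(b*256).astype(int)],1,shift=8)
        for i in range(n):
            j=(i+1)%n;cv2.fillPoly(f,[np.round(np.array([a[i],a[j],b[j],b[i]])*256).astype(int)],1,shift=8)
        return 1-(f&mask).sum()/max((f|mask).sum(),1)
    best=None
    for dv in ([0,0,0],[0,0,2],[0,0,-2],[1,0,0],[0,1,0]):
        r=minimize(cost,dv,method="Nelder-Mead",options=dict(initial_simplex=np.array(dv)+np.array([[0,0,0],[1,0,0],[0,1,0],[0,0,1.]])))
        if best is None or r.fun<best.fun:best=r
    return np.array(x0)+best.x*[.01,.01,.1],1-best.fun
KEY=[(-40,-30),(-28,-30),(-28,-6),(40,-6),(40,6),(-28,6),(-28,30),(-40,30)]
BL=[(-47.5,-47.5),(47.5,-47.5),(47.5,47.5),(-47.5,47.5)]
JIG=[(-140,-220),(140,-220),(140,220),(-140,220)]
E
python3 - <<'E'
from h import *
p=capture("top");g=lambda n:regions_of(p,n)[0]["pixels"].astype(np.uint8)
def show(n,r): print(n,np.round(r[0][:2],4),np.round(np.degrees(r[0][2]),1),round(r[1],3))
C=[(228,191),(438,175),(449,308),(236,325)]
print(np.round([ray(p,c,.018)[:2] for c in C],4).tolist())
m=g("jig")
for n in("blank_c","key_c","tin_c","oil_c"): m|=g(n)
for r in regions_of(p,"pivot")[:1]: m|=r["pixels"].astype(np.uint8)
m=cv2.fillConvexPoly(m*0,cv2.convexHull(cv2.findNonZero(g("jig"))),1)
show("jig",fit(p,m,JIG,.018,.018,(.54,-.02,.08)))
show("blank",fit(p,g("blank_c"),BL,.018,.058,(.532,-.176,.2)))
show("key",fit(p,g("key_c"),KEY,.018,.030,(.494,-.03,.4)))
show("tray",fit(p,g("tray_floor"),[(-75,-70),(75,-70),(75,70),(-75,70)],0,.025,(.504,.404,0)))
# knob top is dark blob near (239,230)
print("knob",ray(p,(239,230),.118)[:2],"pivot",ray(p,(288,216),.068)[:2])
E
```

```text
[[0.663, 0.2086], [0.7028, -0.2287], [0.4291, -0.251], [0.3857, 0.1829]]
jig [ 0.5461 -0.0197] 5.6 0.991
blank [ 0.5348 -0.1771] 14.1 0.963
key [ 0.5067 -0.0241] 23.5 0.895
tray [0.5087 0.4033] -0.4 0.98
knob [0.57216364 0.16439364] pivot [0.606219   0.07691695]
```

```bash
cat >> h.py <<'E'
def plan(target,yaw,n,start=None,syaw=None):
    s=get_state();P=np.array(s["tcp_pos"] if start is None else start,float);y=s["eef_rot"][2] if syaw is None else syaw
    dy=(yaw-y+180)%360-180;st=(np.array(target)-P)/n;rows=[]
    for i in range(n):
        a=np.radians(y+dy*i/n);X=np.array([np.cos(a),np.sin(a),0]);Y=np.array([np.sin(a),-np.cos(a),0])
        rows.append([[round(100*float(st@X),2),round(100*float(st@Y),2),round(-100*float(st[2]),2)],round(-dy/n,2)])
    print(rows)
E
python3 - <<'E'
from h import *
plan((.507,-.024,.20),23.5,12)
E
```

```text
[[[3.95, 4.11, 0.22], np.float64(-3.93)], [[3.66, 4.37, 0.22], np.float64(-3.93)], [[3.35, 4.61, 0.22], np.float64(-3.93)], [[3.02, 4.83, 0.22], np.float64(-3.93)], [[2.69, 5.03, 0.22], np.float64(-3.93)], [[2.33, 5.2, 0.22], np.float64(-3.93)], [[1.97, 5.35, 0.22], np.float64(-3.93)], [[1.6, 5.47, 0.22], np.float64(-3.93)], [[1.22, 5.57, 0.22], np.float64(-3.93)], [[0.84, 5.64, 0.22], np.float64(-3.93)], [[0.45, 5.68, 0.22], np.float64(-3.93)], [[0.06, 5.7, 0.22], np.float64(-3.93)]]
```

Call:
jog_arm(
  moves=[
    [[3.95, 4.1, 0.2], -3.9, 5],
    [[3.65, 4.4, 0.2], -3.9, 5],
    [[3.35, 4.6, 0.2], -3.9, 5],
    [[3.0, 4.8, 0.2], -3.9, 5],
    [[2.7, 5.0, 0.2], -3.9, 5],
    [[2.3, 5.2, 0.2], -3.9, 5],
    [[2.0, 5.35, 0.2], -3.9, 5],
    [[1.6, 5.5, 0.2], -3.9, 5],
    [[1.2, 5.6, 0.2], -3.9, 5],
    [[0.85, 5.6, 0.2], -3.9, 5],
    [[0.45, 5.7, 0.2], -3.9, 5],
    [[0.05, 5.7, 0.2], -4.0, 5],
  ],
)

```text
time_s: 2.65
tcp_pos: [0.5052, -0.0266, 0.203]
eef_rot: [180.0, -0.1, 23.3]
contact_force: [0.3, 0.3, -0.0]
gripper_width: 0.0499
gripper_force: 0.0
```

Call:
jog_arm(
  moves=[
    [[0, 0, 0], 0, 5],
    [[0, 0, 0], 0, 5],
  ],
)

```text
time_s: 2.9
tcp_pos: [0.5045, -0.0251, 0.2025]
eef_rot: [-180.0, 0.0, 23.1]
contact_force: [0.3, 0.4, 0.1]
gripper_width: 0.0496
gripper_force: 0.0
```

```bash
python3 - <<'E'
from h import *
from scipy.spatial.transform import Rotation as R
def wT():
    s=get_state();T=np.eye(4);T[:3,:3]=R.from_euler("xyz",s["eef_rot"],degrees=True).as_matrix();T[:3,3]=s["tcp_pos"];return s,T
s,T=wT();print(np.round(s["tcp_pos"],4),s["eef_rot"])
p=capture("wrist");T=T@np.array(p["hand_eye"]);cv2.imwrite("pics/w1.png",p["pixels"])
r=regions_of(p,"key_c")
for q in r[:1]:
    f=fit(p,q["pixels"].astype(np.uint8),KEY,.018,.030,(.507,-.024,.41),T);print(q["confidence"],np.round(f[0],4),np.degrees(f[0][2]),f[1])
    x=f[0];plan((x[0],x[1],.10),float(np.degrees(x[2])),2)
E
```

```text
[ 0.5045 -0.0251  0.2025] [-1.79993706e+02  7.68729568e-03  2.30861745e+01]
0.55 [ 0.509  -0.0238  0.4301] 24.64055296625588 0.8899782135076253
[[[0.21, 0.08, 5.14], np.float64(-0.71)], [[0.21, 0.08, 5.14], np.float64(-0.71)]]
```

View pics/w1.png

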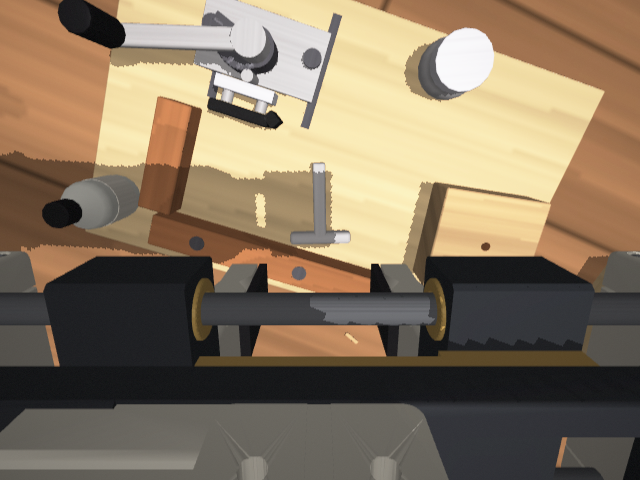

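Call:
jog_arm(
  moves=[
    [[0.2, 0.1, 5.1], -0.7, 5],
    [[0.25, 0.1, 5.1], -0.8, 5],
    [[0, 0, 4.5], 0, 5],
    [[0, 0, 3.2], 0, 5],
    [[0, 0, 0.1], 0, 5],
    [[0, 0, 0], 0, 5],
  ],
)

```text
time_s: 3.75
tcp_pos: [0.5103, -0.0238, 0.0237]
eef_rot: [180.0, -0.1, 24.8]
contact_force: [-0.1, -0.1, 1.0]
gripper_width: 0.0499
gripper_force: 0.0
```

Call:
jog_arm(
  moves=[
    [[0, 0, 0], 0, 0.5],
    [[0, 0, 0], 0, 0.5],
    [[0, 0, 0], 0, 0.5],
    [[0, 0, 0], 0, 0.5],
  ],
  newtons=30,
)

```text
time_s: 4.25
tcp_pos: [0.5096, -0.0249, 0.0228]
eef_rot: [180.0, -0.0, 24.7]
contact_force: [-0.1, -0.3, -0.3]
gripper_width: 0.0159
gripper_force: 0.0
```

Call:
jog_arm(
  moves=[
    [[0, 0, 0], 0, 0.5],
    [[0, 0, 0], 0, 0.5],
    [[0, 0, -2], 0, 0.5],
    [[0, 0, -4.5], 0, 0.5],
    [[0, 0, -5], 0, 0.5],
    [[0, 0, -3.5], 0, 0.5],
  ],
)

```text
time_s: 5.0
tcp_pos: [0.5098, -0.0248, 0.1746]
eef_rot: [180.0, -0.1, 24.7]
contact_force: [0.5, 0.4, -2.4]
gripper_width: 0.0115
gripper_force: 30.0
```

Held.

Call:
jog_arm(
  moves=[
    [[2.2, -4.85, 0], 0, 0.5],
    [[2.2, -4.85, 0], 0, 0.5],
    [[2.2, -4.85, 0], 0, 0.5],
    [[2.25, -4.85, 0], 0, 0.5],
    [[2.25, -4.85, 0], 0, 0.5],
    [[2.25, -4.85, 0], 0, 0.5],
    [[2.25, -4.9, 0], 0, 0.5],
    [[2.2, -4.9, 0], 0, 0.5],
    [[0, 0, 5], 0, 0.5],
    [[0, 0, 5], 0, 0.5],
    [[0, 0, 4], 0, 0.5],
    [[0, 0, 1], 0, 0.5],
  ],
)

```text
time_s: 6.5
tcp_pos: [0.5072, 0.4011, 0.0192]
eef_rot: [179.8, 0.3, 24.7]
contact_force: [0.4, -0.5, 0.3]
gripper_width: 0.0117
gripper_force: 30.0
```

Call:
jog_arm(
  moves=[
    [[0, 0, 1.0], 0, 0.5],
    [[0, 0, 0], 0, 0.5],
    [[0, 0, 0], 0, 4],
    [[0, 0, 0], 0, 4],
    [[0, 0, 0], 0, 4],
    [[0, 0, -4], 0, 4],
    [[0, 0, -6], 0, 2],
    [[0, 0, -6], 0, 0.5],
  ],
)

```text
time_s: 7.5
tcp_pos: [0.5086, 0.4027, 0.1745]
eef_rot: [180.0, 0.0, 24.7]
contact_force: [0.5, 1.7, 0.2]
gripper_width: 0.0254
gripper_force: 0.0
```

```bash
python3 - <<'E'
from h import *
plan((.611,-.169,.17),5.6,12)
p=capture("top");r=regions_of(p,"key_c")
if r:print(r[0]["confidence"],ray(p,r[0]["pixel"],.017))
E
```

```text
[[[-1.22, 4.68, 0.04], np.float64(1.59)], [[-1.08, 4.72, 0.04], np.float64(1.59)], [[-0.95, 4.75, 0.04], np.float64(1.59)], [[-0.82, 4.77, 0.04], np.float64(1.59)], [[-0.69, 4.79, 0.04], np.float64(1.59)], [[-0.56, 4.81, 0.04], np.float64(1.59)], [[-0.42, 4.82, 0.04], np.float64(1.59)], [[-0.29, 4.83, 0.04], np.float64(1.59)], [[-0.15, 4.84, 0.04], np.float64(1.59)], [[-0.02, 4.84, 0.04], np.float64(1.59)], [[0.12, 4.84, 0.04], np.float64(1.59)], [[0.25, 4.83, 0.04], np.float64(1.59)]]
0.75 [0.48573088 0.39225478 0.017     ]
```

Call:
jog_arm(
  moves=[
    [[-1.2, 4.7, 0], 1.6, 4],
    [[-1.1, 4.7, 0], 1.6, 4],
    [[-0.95, 4.75, 0], 1.6, 4],
    [[-0.8, 4.75, 0], 1.6, 4],
    [[-0.7, 4.8, 0], 1.6, 4],
    [[-0.55, 4.8, 0], 1.6, 4],
    [[-0.4, 4.8, 0], 1.6, 4],
    [[-0.3, 4.85, 0], 1.6, 4],
    [[-0.15, 4.85, 0], 1.6, 4],
    [[0, 4.85, 0], 1.6, 4],
    [[0.1, 4.85, 0], 1.6, 4],
    [[0.25, 4.8, 0], 1.5, 4],
  ],
)

```text
time_s: 9.1
tcp_pos: [0.6111, -0.1702, 0.1728]
eef_rot: [180.0, -0.0, 5.5]
contact_force: [0.1, 0.3, 0.3]
gripper_width: 0.0398
gripper_force: 0.0
```

Call:
jog_arm(
  moves=[
    [[0, 0, 0], 0, 4],
    [[0, 0, 0], 0, 4],
    [[0, 0, 0], 0, 4],
  ],
)

```text
time_s: 9.48
tcp_pos: [0.6108, -0.1677, 0.1727]
eef_rot: [-180.0, -0.0, 5.7]
contact_force: [1.5, -0.6, 0.3]
gripper_width: 0.0399
gripper_force: 0.0
```

```bash
cat >> h.py <<'E'
from scipy.spatial.transform import Rotation as R
def wT():
    s=get_state();T=np.eye(4);T[:3,:3]=R.from_euler("xyz",s["eef_rot"],degrees=True).as_matrix();T[:3,3]=s["tcp_pos"];return s,T
J=np.array([.5461,-.0197,np.radians(5.6)])
def w2j(P):
    c,s=np.cos(J[2]),np.sin(J[2]);d=np.array(P)[:2]-J[:2];return np.array([c*d[0]+s*d[1],-s*d[0]+c*d[1]])
def j2w(P):
    c,s=np.cos(J[2]),np.sin(J[2]);return np.array([c*P[0]-s*P[1],s*P[0]+c*P[1]])+J[:2]
E
python3 - <<'E'
from h import *
s,T=wT();p=capture("wrist");T=T@np.array(p["hand_eye"]);cv2.imwrite("pics/w2.png",p["pixels"])
print(s["tcp_pos"],s["eef_rot"],w2j(s["tcp_pos"]),np.array(p["hand_eye"]).round(3).tolist())
np.savez("w2",T=T,mtx=p["mtx"])
q=capture("top")
r=regions_of(q,"key_c")
if r: f=fit(q,r[0]["pixels"].astype(np.uint8),KEY,.005,.017,(.508,.403,.43));print("key",r[0]["confidence"],f)
E
```

```text
[ 0.6108273  -0.16767848  0.17270461] [-1.79994421e+02 -1.30826612e-02  5.65525651e+00] [ 0.04997821 -0.15358852] [[-0.001, -0.966, -0.26, 0.071], [1.0, -0.0, -0.001, -0.0], [0.001, -0.26, 0.966, -0.158], [0.0, 0.0, 0.0, 1.0]]
key 0.77 (array([0.50766612, 0.40175142, 0.4956452 ]), np.float64(0.7370600414078675))
```

View pics/w2.png

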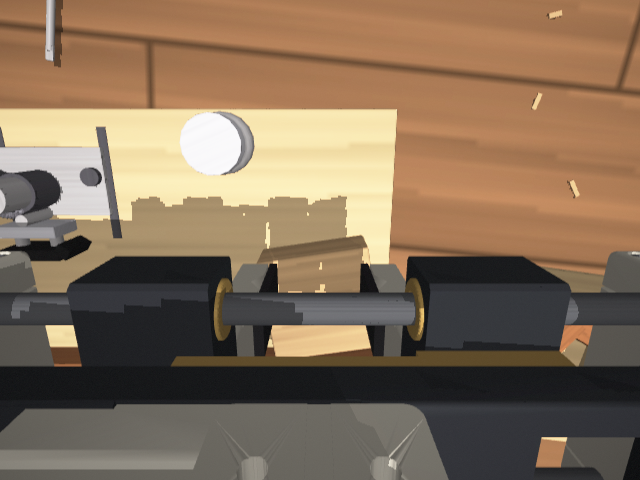

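```bash
python3 - <<'E'
from h import *
d=np.load("w2.npz");p={"mtx":d["mtx"]}
for n,px,z in(("corner",(397,108),.018),("blankcorner top",(367,236),.058),("blank left top",(268,250),.058)): print(n,w2j(ray(p,px,z,d["T"])).round(4))
E
```

```text
corner [ 0.1423 -0.2198]
blankcorner top [ 0.0407 -0.1927]
blank left top [ 0.0286 -0.1116]
```

Call:
jog_arm(
  moves=[
    [[0, 0, 5], 0, 4],
    [[0, 0, 5], 0, 4],
    [[0, 0, 4], 0, 4],
    [[0, 0, 0.4], 0, 4],
    [[0, 0, 0], 0, 4],
  ],
)

```text
time_s: 10.25
tcp_pos: [0.6118, -0.1684, 0.0297]
eef_rot: [180.0, -0.1, 5.6]
contact_force: [-0.6, -0.6, 0.5]
gripper_width: 0.0401
gripper_force: 0.0
```

Call:
jog_arm(
  moves=[
    [[-0.8, 0, 0], 0, 4],
    [[-0.7, 0, 0], 0, 4],
    [[-0.5, 0, 0], 0, 4],
    [[-0.4, 0, 0], 0, 4],
    [[-0.3, 0, 0], 0, 4],
    [[-0.3, 0, 0], 0, 4],
    [[0, 0, 0], 0, 4],
  ],
)

```text
time_s: 11.12
tcp_pos: [0.5808, -0.1714, 0.0285]
eef_rot: [-180.0, 0.0, 5.6]
contact_force: [1.1, -0.2, 1.5]
gripper_width: 0.0398
gripper_force: 0.8
```

Call:
jog_arm(
  moves=[
    [[-0.2, 0, 0], 0, 4],
    [[-0.15, 0, 0], 0, 4],
    [[0, 0, 0], 0, 4],
  ],
)

```text
time_s: 11.5
tcp_pos: [0.5784, -0.1716, 0.0286]
eef_rot: [180.0, -0.1, 5.6]
contact_force: [4.6, 1.0, -1.2]
gripper_width: 0.0402
gripper_force: 2.5
```

Call:
jog_arm(
  moves=[
    [[-0.15, 0, 0], 0, 4],
    [[-0.1, 0, 0], 0, 4],
    [[0, 0, 0], 0, 4],
  ],
)

```text
time_s: 11.88
tcp_pos: [0.5784, -0.1716, 0.0293]
eef_rot: [180.0, -0.3, 5.6]
contact_force: [10.0, 0.5, -1.1]
gripper_width: 0.0401
gripper_force: 5.0
```

```bash
sed -i 's/J=np.array(\[.5461,-.0197/J=np.array([.5486,-.0195/' h.py; python3 - <<'E'
from h import *
s=get_state();P=s["tcp_pos"];print(w2j(P))
a=np.r_[j2w((.035,-.155)),.10]
plan(a,5.6,3); b=np.r_[j2w((-.0425,-.232)),.10]; print(b); plan(b,-84.4,10,a,5.6)
E
```

```text
[ 0.01477994 -0.15431286]
[[[0.67, 0.02, -2.36], np.float64(0.01)], [[0.67, 0.02, -2.36], np.float64(0.01)], [[0.67, 0.02, -2.36], np.float64(0.01)]]
[ 0.52894207 -0.25454003  0.1       ]
[[[-0.78, 0.77, -0.0], 9.0], [[-0.65, 0.88, -0.0], 9.0], [[-0.5, 0.97, -0.0], 9.0], [[-0.34, 1.04, -0.0], 9.0], [[-0.17, 1.08, -0.0], 9.0], [[-0.0, 1.09, -0.0], 9.0], [[0.17, 1.08, -0.0], 9.0], [[0.33, 1.04, -0.0], 9.0], [[0.49, 0.98, -0.0], 9.0], [[0.64, 0.89, -0.0], 9.0]]
```

Call:
jog_arm(
  moves=[
    [[1.2, 0, 0], 0, 4],
    [[1.0, 0, -3], 0, 4],
    [[0, 0, -4.2], 0, 4],
    [[-0.8, 0.75, 0], 9, 4],
    [[-0.65, 0.9, 0], 9, 4],
    [[-0.5, 0.95, 0], 9, 4],
    [[-0.35, 1.05, 0], 9, 4],
    [[-0.15, 1.1, 0], 9, 4],
    [[0, 1.1, 0], 9, 4],
    [[0.15, 1.1, 0], 9, 4],
    [[0.35, 1.05, 0], 9, 4],
  ],
)

```text
time_s: 13.25
tcp_pos: [0.5391, -0.2378, 0.0997]
eef_rot: [179.8, 0.1, -66.7]
contact_force: [0.2, -0.1, -0.5]
gripper_width: 0.0398
gripper_force: 0.0
```

Call:
jog_arm(
  moves=[
    [[0.5, 1.0, 0], 9, 4],
    [[0.65, 0.9, 0], 9, 4],
    [[0, 0, 0], 0, 4],
    [[0, 0, 0], 0, 4],
  ],
)

```text
time_s: 13.75
tcp_pos: [0.5262, -0.2547, 0.1002]
eef_rot: [179.9, 0.0, -84.2]
contact_force: [-0.2, -0.1, -0.1]
gripper_width: 0.04
gripper_force: 0.0
```

```bash
python3 - <<'E'
from h import *
s=get_state();P=s["tcp_pos"];print(w2j(P),P,s["eef_rot"])
plan(np.r_[j2w((-.0425,-.230)),.03],-84.4,2)
E
```

```text
[-0.0452897  -0.23185727] [ 0.52615175 -0.25467021  0.10022171] [ 1.79933473e+02  1.97435667e-02 -8.42277365e+01]
[[[-0.09, -0.14, 3.51], np.float64(0.09)], [[-0.09, -0.14, 3.51], np.float64(0.09)]]
```

Call:
jog_arm(
  moves=[
    [[0, -0.15, 3.5], 0, 4],
    [[0, -0.15, 3.5], 0, 4],
    [[0, 0, 0], 0, 4],
    [[-1, 0, 0], 0, 4],
    [[-1, 0, 0], 0, 4],
    [[-0.8, 0, 0], 0, 4],
    [[-1, 0, 0], 0, 4],
    [[-1.2, 0, 0], 0, 4],
    [[-1.2, 0, 0], 0, 4],
    [[-1.2, 0, 0], 0, 4],
    [[-1.2, 0, 0], 0, 4],
    [[-1, 0, 0], 0, 4],
  ],
)

```text
time_s: 15.25
tcp_pos: [0.5203, -0.1582, 0.0306]
eef_rot: [-180.0, -0.0, -84.4]
contact_force: [3.0, -4.8, 2.4]
gripper_width: 0.0398
gripper_force: 2.2
```

```bash
python3 - <<'E'
from h import *
s=get_state();P=s["tcp_pos"];print(w2j(P),P,s["eef_rot"],s["contact_force"])
p=capture("top");r=regions_of(p,"blank_c")
if r:
  f=fit(p,r[0]["pixels"].astype(np.uint8),BL,.018,.058,(*j2w((-.0425,-.08)),.1));print(w2j(f[0]),np.degrees(f[0][2]-J[2]),f[1])
cv2.imwrite("pics/t2.png",p["pixels"][150:350,200:500].repeat(2,0).repeat(2,1))
E
```

```text
[-0.04174117 -0.13526928] [ 0.52025802 -0.15819692  0.03064978] [-1.79973672e+02 -7.00930998e-03 -8.43880197e+01] [ 2.9968549  -4.75541704  2.3880543 ]
```

View pics/t2.png

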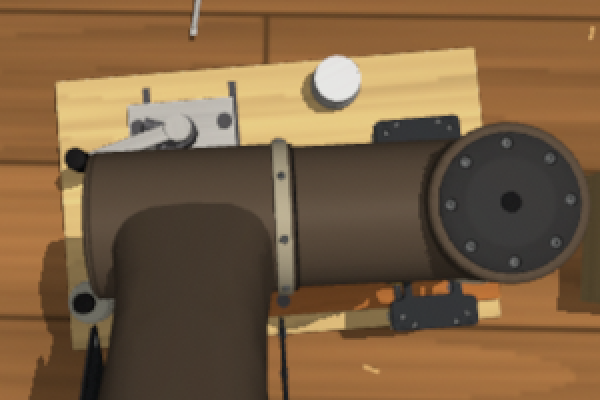

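Call:
jog_arm(
  moves=[
    [[-1.2, 0, 0], 0, 4],
    [[-1.4, 0, 0], 0, 4],
    [[-1.4, 0, 0], 0, 4],
    [[-1.4, 0, 0], 0, 4],
    [[-1.4, 0, 0], 0, 4],
    [[-1.4, 0, 0], 0, 4],
    [[-1.4, 0, 0], 0, 4],
    [[-1.4, 0, 0], 0, 4],
    [[-1.2, 0, 0], 0, 4],
    [[-1.0, 0, 0], 0, 4],
    [[-0.8, 0, 0], 0, 4],
    [[0, 0, 0], 0, 4],
  ],
)

```text
time_s: 16.85
tcp_pos: [0.5066, -0.0191, 0.0307]
eef_rot: [-180.0, 0.0, -84.4]
contact_force: [0.3, 0.1, 0.8]
gripper_width: 0.0401
gripper_force: 0.0
```

Call:
jog_arm(
  moves=[
    [[-0.5, 0, 0], 0, 4],
    [[-0.4, 0, 0], 0, 4],
    [[0, 0, 0], 0, 4],
  ],
)

```text
time_s: 17.23
tcp_pos: [0.5056, -0.0105, 0.0306]
eef_rot: [-180.0, 0.0, -84.4]
contact_force: [-1.3, 0.1, -0.2]
gripper_width: 0.0397
gripper_force: 0.0
```

Call:
jog_arm(
  moves=[
    [[-0.4, 0, 0], 0, 4],
    [[-0.3, 0, 0], 0, 4],
    [[-0.2, 0, 0], 0, 4],
    [[-0.1, 0, 0], 0, 4],
    [[0, 0, 0], 0, 4],
  ],
)

```text
time_s: 17.85
tcp_pos: [0.5045, -0.0006, 0.0305]
eef_rot: [-180.0, 0.0, -84.4]
contact_force: [0.8, -0.3, 0.1]
gripper_width: 0.0402
gripper_force: 0.1
```

Call:
jog_arm(
  moves=[
    [[-0.2, 0, 0], 0, 4],
    [[-0.15, 0, 0], 0, 4],
    [[0, 0, 0], 0, 4],
  ],
)

```text
time_s: 18.23
tcp_pos: [0.5044, -0.0003, 0.0308]
eef_rot: [180.0, -0.2, -84.4]
contact_force: [7.3, -23.7, -0.9]
gripper_width: 0.0398
gripper_force: 12.2
```

```bash
python3 - <<'E'
from h import *
s=get_state();P=np.array(s["tcp_pos"]);c=np.r_[j2w((-.0425,.000)),.03];print(c)
a=np.r_[j2w((-.0425,.0)),.2];b=np.array([.575,.155,.2]);plan(b,-69,5,a,-84.4)
E
```

```text
[ 0.50630284 -0.02364727  0.03      ]
[[[-3.42, -1.72, -0.0], -3.08], [[-3.32, -1.9, -0.0], -3.08], [[-3.22, -2.07, -0.0], -3.08], [[-3.1, -2.24, -0.0], -3.08], [[-2.98, -2.41, -0.0], -3.08]]
```

Call:
jog_arm(
  moves=[
    [[1.2, 0, 0], 0, 4],
    [[1.5, 0, -1], 0, 4],
    [[0, 0, -5], 0, 4],
    [[0, 0, -6], 0, 4],
    [[0, 0, -5], 0, 4],
    [[0, 0, 0], 0, 4],
  ],
)

```text
time_s: 18.98
tcp_pos: [0.5093, -0.0239, 0.2057]
eef_rot: [-179.5, 0.1, -84.4]
contact_force: [0.4, 0.8, -1.3]
gripper_width: 0.0398
gripper_force: 0.0
```

Call:
jog_arm(
  moves=[
    [[-3.4, -1.7, 0], -3.1, 4],
    [[-3.3, -1.9, 0], -3.1, 4],
    [[-3.2, -2.1, 0], -3.1, 4],
    [[-3.1, -2.2, 0], -3.1, 4],
    [[-3.0, -2.4, 0], -3.1, 4],
    [[0, 0, 0], 0, 4],
    [[0, 0, 0], 0, 4],
  ],
)

```text
time_s: 19.85
tcp_pos: [0.5745, 0.1536, 0.1999]
eef_rot: [179.9, 0.0, -68.9]
contact_force: [-0.5, -0.4, 0.6]
gripper_width: 0.0403
gripper_force: 0.0
```

```bash
python3 - <<'E'
from h import *
s,T=wT();p=capture("wrist");T=T@np.array(p["hand_eye"]);cv2.imwrite("pics/w3.png",p["pixels"])
print(s["tcp_pos"],s["eef_rot"]);np.savez("w3",T=T,mtx=p["mtx"])
r=regions_of(p,"blank_c")
if r:
  f=fit(p,r[0]["pixels"].astype(np.uint8),BL,.018,.058,(*j2w((-.0425,.08)),.1),T);print("blank",w2j(f[0]),np.degrees(f[0][2]-J[2]),f[1])
for n in("knob","pivot","pad_face"):
  for r in regions_of(p,n)[:2]:print(n,r["confidence"],r["pixel"])
E
```

```text
[0.57454867 0.15359003 0.19989791] [ 1.79918185e+02  4.17318679e-03 -6.89203306e+01]
blank [-0.04166468  0.08221255] -0.7005152662891786 0.9666340918609521
knob 0.59 [309.3, 161.8]
pivot 0.59 [312.7, 121.9]
pad_face 0.73 [371.1, 125.0]
```

View pics/w3.png

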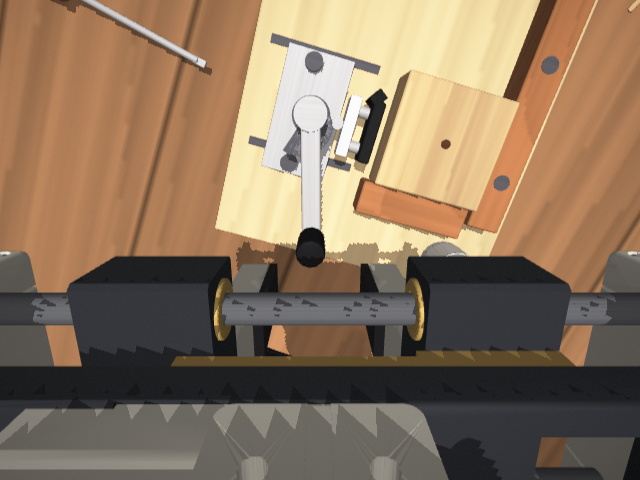

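```bash
python3 - <<'E'
from h import *
d=np.load("w3.npz");p={"mtx":d["mtx"]};T=d["T"]
k=ray(p,(311,254),.118,T)
print("knob",k,w2j(k))
for z in(.07,.08,.09):
  v=ray(p,(310,113),z,T);a=w2j(k)-w2j(v);print(z,v[:2],w2j(v),np.hypot(*a),np.degrees(np.arctan2(a[1],a[0])))
s=get_state();plan(np.r_[k[:2],.13],-69,2)
E
```

```text
knob [0.57547316 0.16946846 0.118     ] [0.04518499 0.18544423]
0.07 [0.61253436 0.07639382] [0.07298682 0.08919726] 0.10018194624655581 106.11185186048107
0.08 [0.61213183 0.07682211] [0.07262801 0.08966279] 0.09963535719382935 105.987908753141
0.09 [0.61172929 0.07725041] [0.07226919 0.09012832] 0.09908923952724416 105.86259886085425
[[[-0.75, -0.32, 3.54], np.float64(0.02)], [[-0.75, -0.31, 3.54], np.float64(0.02)]]
```

Call:
jog_arm(
  moves=[
    [[-0.75, -0.3, 2.5], 0, 4.5],
    [[-0.75, -0.3, 2.5], 0, 4.5],
    [[0, 0, 3.5], 0, 4.5],
    [[0, 0, 3.4], 0, 4.5],
    [[0, 0, 0], 0, 4.5],
  ],
)

```text
time_s: 20.72
tcp_pos: [0.5736, 0.1688, 0.0794]
eef_rot: [179.7, -0.0, -69.0]
contact_force: [0.3, -0.3, 1.1]
gripper_width: 0.045
gripper_force: 0.0
```

Call:
jog_arm(
  moves=[
    [[0, 0, 0], 0, 1.8],
    [[0, 0, 0], 0, 1.8],
    [[0, 0, 0], 0, 1.8],
    [[0, 0, 0], 0, 1.8],
    [[0, 0, 0], 0, 1.8],
  ],
  newtons=15,
)

```text
time_s: 21.35
tcp_pos: [0.5756, 0.1703, 0.0828]
eef_rot: [-179.9, 0.0, -68.9]
contact_force: [-2.6, -1.2, 6.4]
gripper_width: 0.0217
gripper_force: 15.0
```

Call:
jog_arm(
  moves=[
    [[0, 0, -0.3], 0, 1.8],
    [[0.04, 0.87, 0], -5, 1.8],
    [[0.04, 0.87, 0], -5, 1.8],
    [[0.04, 0.87, 0], -5, 1.8],
    [[0.04, 0.87, 0], -5, 1.8],
    [[0, 0, 0], 0, 1.8],
  ],
)

```text
time_s: 22.1
tcp_pos: [0.5441, 0.1512, 0.0832]
eef_rot: [179.8, 0.1, -49.0]
contact_force: [0.7, -2.9, -15.0]
gripper_width: 0.0215
gripper_force: 15.0
```

Call:
jog_arm(
  moves=[
    [[0.04, 0.87, 0], -5, 1.8],
    [[0.04, 0.87, 0], -5, 1.8],
    [[0.04, 0.87, 0], -5, 1.8],
    [[0, 0, 0], 0, 1.8],
    [[0, 0, 0], 0, 1.8],
  ],
)

```text
time_s: 22.72
tcp_pos: [0.5273, 0.1317, 0.0833]
eef_rot: [179.8, 0.1, -34.1]
contact_force: [2.4, -4.8, -21.6]
gripper_width: 0.0216
gripper_force: 15.0
```

```bash
python3 - <<'E'
from h import *
for P in((.5756,.1703),):
  pass
s,T=wT();P=s["tcp_pos"];v=np.array([.612,.077]);a=P[:2]-v;print(P,s["eef_rot"],np.hypot(*a),"t",np.arctan2(a[1],a[0])-J[2]-np.radians(95))
p=capture("wrist");T=T@np.array(p["hand_eye"]);np.savez("w4",T=T,mtx=p["mtx"]);cv2.imwrite("pics/w4.png",p["pixels"])
E
```

```text
[0.52730174 0.13173545 0.08329257] [ 1.79816014e+02  9.05233413e-02 -3.40838553e+01] 0.10084525130474971 t 0.8120635797066365
```

View pics/w4.png

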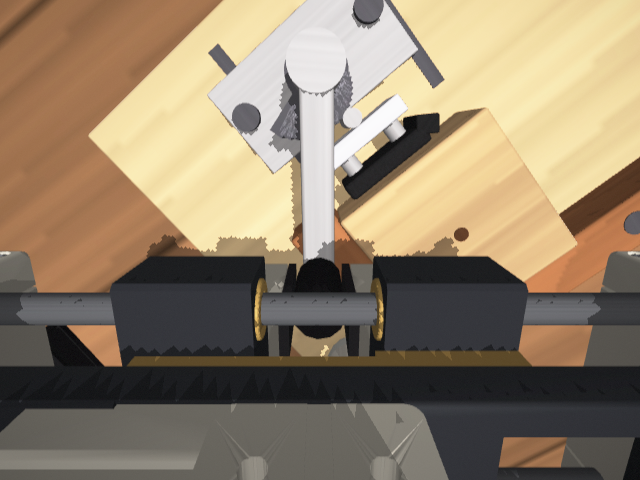

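```bash
python3 - <<'E'
from h import *
d=np.load("w4.npz");p={"mtx":d["mtx"]};T=d["T"]
im=cv2.imread("pics/w4.png")
cv2.imwrite("pics/w4c.png",cv2.resize(im[80:240,310:510],None,fx=4,fy=4,interpolation=cv2.INTER_NEAREST)[:600])
for n,px,z in(("pad front+y",(355,199),.055),("pad front -y",(430,141),.055),("blank -y corner",(486,108),.058),("blank fr corner",(577,243),.058),("hub",(316,60),.08)): print(n,w2j(ray(p,px,z,T)).round(4))
E
```

```text
pad front+y [0.0095 0.1148]
pad front -y [0.0086 0.066 ]
blank -y corner [0.0045 0.036 ]
blank fr corner [-0.0876  0.0356]
hub [0.0723 0.0897]
```

View pics/w4c.png

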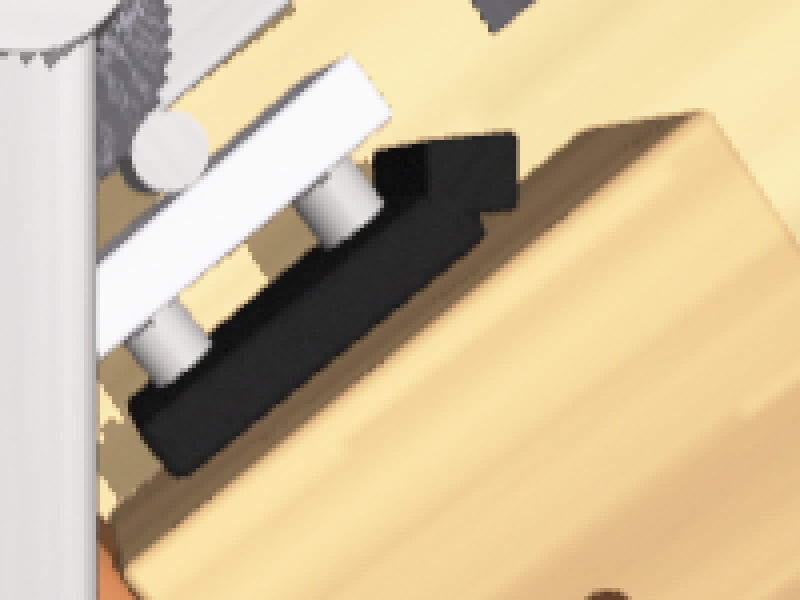

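Call:
jog_arm(
  moves=[
    [[0, 0, 0.25], 0, 1.8],
    [[0, 0, 0], 0, 1.8],
  ],
)

```text
time_s: 23.02
tcp_pos: [0.5281, 0.1328, 0.0831]
eef_rot: [180.0, 0.0, -34.0]
contact_force: [-4.6, -0.9, -2.4]
gripper_width: 0.0217
gripper_force: 15.0
```

Call:
jog_arm(
  moves=[
    [[0.05, 0.99, 0], -5.7, 1.8],
    [[0.05, 0.99, 0], -5.7, 1.8],
    [[0.05, 0.99, 0], -5.7, 1.8],
    [[0.05, 0.99, 0], -5.7, 1.8],
    [[0.05, 0.99, 0], -5.7, 1.8],
    [[0, 0, 0], 0, 1.8],
    [[0, 0, 0], 0, 1.8],
  ],
)

```text
time_s: 23.9
tcp_pos: [0.5116, 0.0865, 0.083]
eef_rot: [180.0, 0.0, -5.5]
contact_force: [-5.4, -1.2, -0.8]
gripper_width: 0.0217
gripper_force: 15.0
```

```bash
python3 - <<'E'
from h import *
s,T=wT();P=s["tcp_pos"];v=np.array([.612,.077]);a=P[:2]-v;print(P,s["eef_rot"],np.hypot(*a),"t",np.arctan2(a[1],a[0])-J[2]-np.radians(95))
p=capture("wrist");T=T@np.array(p["hand_eye"]);np.savez("w5",T=T,mtx=p["mtx"]);im=p["pixels"];cv2.imwrite("pics/w5.png",im)
cv2.imwrite("pics/w5c.png",cv2.resize(im[40:240,300:566],None,fx=3,fy=3,interpolation=cv2.INTER_NEAREST))
E
```

```text
[0.51160547 0.08645356 0.08304713] [ 1.79980851e+02  2.35121293e-02 -5.53087767e+00] 0.10083864041456919 t 1.291904179693071
```

View pics/w5c.png

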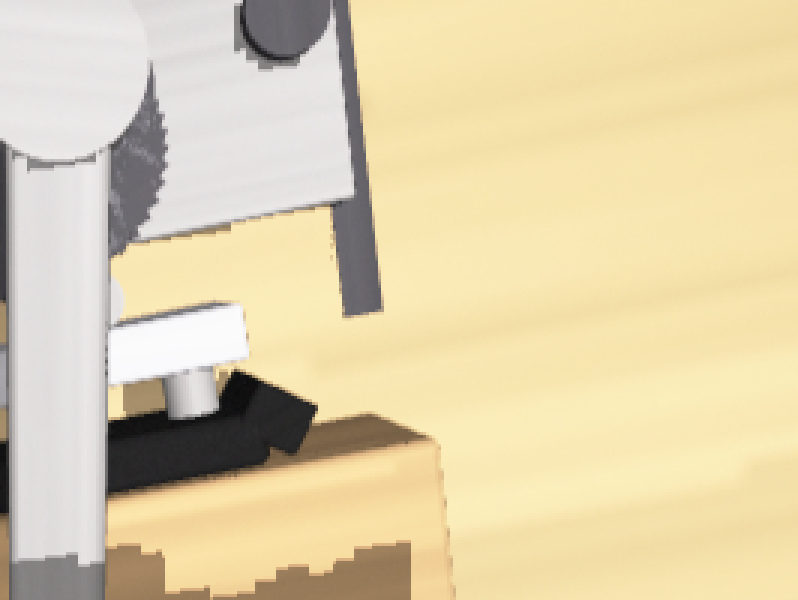

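```bash
python3 - <<'E'
from h import *
for f,A in(("w4",[("shoe",(390.5,126.7)),("pinend",(397.5,137)),("shoe front end",(407.5,109.5)),("shoeback end",(397,94)),("padfront",(430,139)),("blank",(486,108))]),("w5",[("shoe",(363.3,162.5)),("pinend",(363.7,178.3)),("shoe front end",(382.5,159.3)),("shoeback end",(380.5,142)),("padfront",(387,194)),("blank",(445,187))])):
  d=np.load(f+".npz");p={"mtx":d["mtx"]};print(f,[(n,w2j(ray(p,x,.055,d["T"])).round(4).tolist()) for n,x in A])
E
```

```text
w4 [('shoe', [0.0274, 0.0775]), ('pinend', [0.021, 0.0778]), ('shoe front end', [0.0287, 0.0658]), ('shoeback end', [0.038, 0.0656]), ('padfront', [0.0094, 0.0654]), ('blank', [0.0038, 0.0348])]
w5 [('shoe', [0.0243, 0.0755]), ('pinend', [0.0161, 0.0766]), ('shoe front end', [0.024, 0.0653]), ('shoeback end', [0.0329, 0.0651]), ('padfront', [0.0053, 0.0657]), ('blank', [0.003, 0.0346])]
```

Call:
jog_arm(
  moves=[
    [[0.04, 0.93, 0], -5.3, 1.8],
    [[0.04, 0.93, 0], -5.3, 1.8],
    [[0.04, 0.93, 0], -5.4, 1.8],
    [[0, 0, 0], 0, 1.8],
    [[0, 0, 0], 0, 1.8],
    [[0, 0, 0], 0, 1.8],
  ],
)

```text
time_s: 24.7
tcp_pos: [0.5128, 0.0585, 0.0831]
eef_rot: [180.0, 0.0, 10.5]
contact_force: [-5.5, -1.8, -1.7]
gripper_width: 0.0216
gripper_force: 15.0
```

```bash
python3 - <<'E'
from h import *
s,T=wT();P=s["tcp_pos"];v=np.array([.612,.077]);a=P[:2]-v;print(P,s["eef_rot"],np.hypot(*a),"t",np.arctan2(a[1],a[0])-J[2]-np.radians(95))
p=capture("wrist");T=T@np.array(p["hand_eye"]);np.savez("w6",T=T,mtx=p["mtx"]);im=p["pixels"];cv2.imwrite("pics/w6.png",im)
cv2.imwrite("pics/w6c.png",cv2.resize(im[40:240,300:566],None,fx=3,fy=3,interpolation=cv2.INTER_NEAREST))
E
```

```text
[0.51279647 0.05849578 0.08307785] [1.79971453e+02 3.32594523e-02 1.04732165e+01] 0.10091454739019451 t -4.712985247272487
```

View pics/w6c.png

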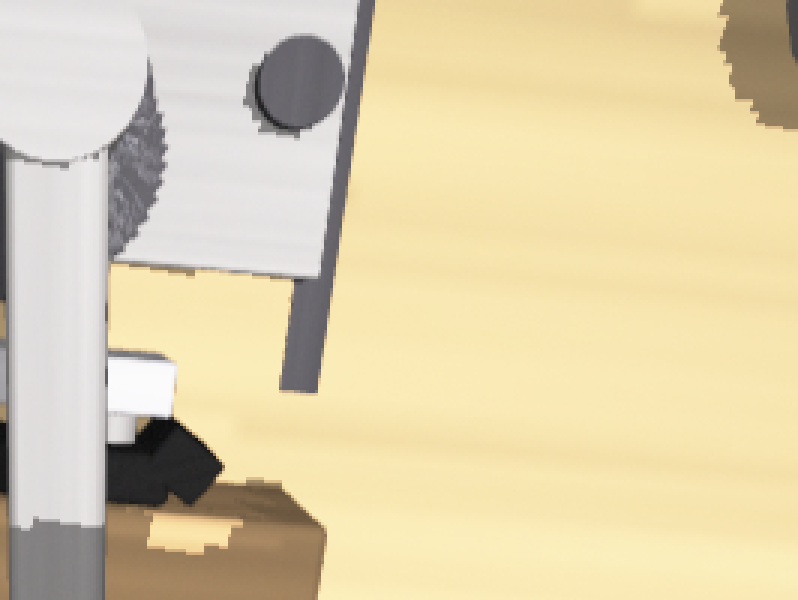

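```bash
python3 - <<'E'
from h import *
for f,A in(("w4",[("shoe",(407.5,109.5)),("notch",(430,133)),("tip",(439.3,113))]),("w5",[("shoe",(382.5,159.3)),("notch",(389.5,190.5)),("tip",(405.5,175.5))]),("w6",[("shoe",(358,178.7)),("notch",(356,205)),("tip",(374,195))])):
  d=np.load(f+".npz");p={"mtx":d["mtx"]};q=[w2j(ray(p,x,.055,d["T"])) for n,x in A];print(f,np.round(q,4).tolist(),"shoe-notch",q[0][0]-q[1][0],"shoe-tip",q[0][0]-q[2][0])
E
```

```text
w4 [[0.0287, 0.0658], [0.0119, 0.0637], [0.017, 0.0544]] shoe-notch 0.016760564067961788 shoe-tip 0.011711191182994837
w5 [[0.024, 0.0653], [0.0069, 0.0641], [0.0132, 0.0546]] shoe-notch 0.0170547305488639 shoe-tip 0.01074870848977811
w6 [[0.0215, 0.0644], [0.0072, 0.0638], [0.0135, 0.0548]] shoe-notch 0.014260451029692815 shoe-tip 0.007987596022808564
```

Call:
jog_arm(
  moves=[
    [[0, 0, 0], 0, 2.6],
    [[0, 0, 0], 0, 3.6],
    [[0, 0, 0], 0, 4.5],
    [[0, 0, 0], 0, 4.5],
    [[0, 0, -2], 0, 4.5],
    [[0, 0, -5], 0, 4.5],
    [[0, 0, -5], 0, 4.5],
    [[0, 0, 0], 0, 4.5],
    [[0, 0, 0], 0, 4.5],
  ],
)

```text
time_s: 25.88
tcp_pos: [0.5128, 0.0585, 0.2018]
eef_rot: [-180.0, 0.0, 10.6]
contact_force: [-0.3, -0.7, -0.1]
gripper_width: 0.0451
gripper_force: 0.0
```

```bash
python3 - <<'E'
from h import *
s,T=wT();p=capture("wrist");T=T@np.array(p["hand_eye"]);im=p["pixels"];cv2.imwrite("pics/w7.png",im)
print(s["tcp_pos"],s["contact_force"],s["gripper_width"])
np.savez("w7",T=T,mtx=p["mtx"])
r=regions_of(p,"blank_c")
if r:
  f=fit(p,r[0]["pixels"].astype(np.uint8),BL,.018,.058,(*j2w((-.0425,.08)),.1),T);print("blank",w2j(f[0]),np.degrees(f[0][2]-J[2]),f[1])
E
```

```text
[0.51279106 0.058535   0.20176455] [-0.27126663 -0.74365497 -0.08845065] 0.045106460467439345
blank [-0.04331292  0.08190338] 0.6908473264673634 0.8027366020524516
```

View pics/w7.png

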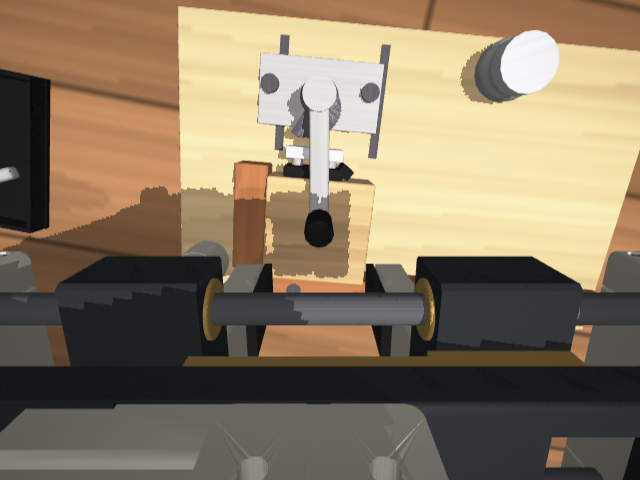

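```bash
python3 -c "
from plant import *
print(close_job())"
```

```text
the job is handed in; nothing more can be done
None
```

The job is handed in, with no verdict returned: the key is in the tray, the blank is home against the stop and fence, and the pad nips it by about 3 mm, estimated from camera images; I never pushed the bottle or the tin.

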